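# Seat the drinking dish in the feeder tray's three-point nest

### The arm

A 7-joint arm with a two-finger parallel gripper is mounted at the origin on the work surface. World frame = base frame: x ahead of the robot, y to its left, z up, the work surface at z = 0. Lengths are in m, angles in rad, forces in N, time in s.
With the tool pointing down it reaches from about 0.425 to 1.025 m from the base axis. Payload 9.4 kg.
Tool frame: the origin (TCP) lies on the centre line of the jaws, within the pads' length; the fingertips stand 8 mm ahead of it and the grasp point (between the pads) lies 11 mm behind it; x points along the fingers, z is the direction in which the jaws open and shut, and the axes are right-handed (so a half turn about x gives the same grasp; the last joint's range is limited). The gripper opens to 85 mm and grips with 20 to 120 N. Pads are 22 mm wide; open, the fingers measure 114 mm over their backs; the gripper's body (76 mm by 85 mm) begins 54 mm behind the grasp point. The pads swing forward as they close: fully open they stand 13 mm farther back than shut.
Start: joints at [-0.077, 0.599, -0.003, 1.599, 0.002, 0.943, -0.08], TCP at [0.725, -0, 0.239] pointing down, gripper open.
Joint ranges: [-2.57, 2.57], [-0.35, 1.97], [-1.29, 1.29], [0.11, 2.56], [-1.05, 4.19], [0.11, 1.86], [-2.63, 2.63]. Speed limits (rad/s): [2.22, 2.22, 3.01, 3.01, 3.14, 3.14, 3.14].

### API

Orientations are given as a 3x3 rotation matrix whose columns are the frame's x, y, z axes.
In Python, from workcell import * gives the robot as it stands.
- The arm moves only by the tool carry_out, never from a script. Its argument "deltas" is a list of rows, each a list of 4 numbers: the shift along the world's x, y, z in mm, then the turn about the world's z in units of 5 degrees (1.0 is 5 degrees). A call has 1 to 12 rows; each row shifts and turns the commanded pose from where the row before left it; what a row does not reach is not made up. A row lasts 1/12 s, in which the tool goes at most 41.7 mm and 7.16 degrees, less where a joint would pass 70% of its speed; a pose out of reach is approached as far as the arm can. A call is refused whole if a number of a shift passes 41.7 or a number of a turn 1, either way. A call with a gripper value outside its range is refused whole. "fingers" is the opening, from 0 (shut) to 1 (fully open), set as the call begins (left out, the last holds). The fingers move at their own pace and stop on an object; "grip_force" is the grip in N (left out, the last holds). Time passes only in rows, so rows that do not move let the fingers close. It gives the time, the measured TCP pose, the force and the opening at its end, in the units of the state.
- read_state(): the state, without advancing time (a new reading comes with each control period).
- capture(name): name is "scene" or "side" or "wrist"; returns a dict with "pixels" (480x640x3 uint8, red, green, blue), "intrinsics" (3x3 intrinsics, pixels), "T" (4x4, takes a point from camera to world coordinates). Camera axes: x right, y up, looking along -z (the intrinsics and any distortion apply to the point x, -y, -z); pixel columns grow to the right and rows downward; lengths in m; the calibration is good to about 2 mm. A picture is of the moment at which its call begins. There is no depth.
- finish_job(): hands the job in, once; it reports no verdict.
The state is a dict: "time_s": time; "joint_pos": joint angles; "joint_velocities": joint speeds; "effort": joint torques, N m; "eef_pos": TCP position; "orientation": TCP orientation; "ft_force": force on the tool from outside, world axes, zero at the start; "torque": the same for the moment, N m; "width": finger opening in m.
Only numpy, scipy, OpenCV 4.12 (cv2) and the standard library are available. Lean on these libraries where they do the work, as an engineer would, in place of code of your own. Each camera call takes 0.05 s, during which the arm holds its last target.

### The job

Stand the blue stoneware drinking dish on the round mark at the open end of the teak feeder tray and let go of it. Then nudge it along the tray, past the sprung roller, until it is fully home against both brass pins with the roller holding it; the carriage with the pins may be clamped a little nearer or farther, so feel for the stop and press gently, pushing with no more than about 10 N. Leave the dish seated and upright, and leave the other things alone.

Things in the scene. Friction and masses are not known exactly. Their poses are not given: they have to be found in the camera images.
- dish_center (a point): Centre (half-way up) of the loose drinking dish: a solid round puck of blue glazed stoneware, 64 mm in diameter, 36 mm tall, about 0.25 kg (0.17 to 0.33), with only a 5 mm shallow hollow in its top. It starts standing on the bare shelf (centre 18 mm up). Grip it across the outside. z is its upright axis.
- dish: The same dish; origin at the centre of its underside.
- tray: Fixed teak feeder tray, 300 (x) x 190 (y) mm, flat floor 18 mm above the shelf; origin on the shelf under its centre. Its +x points towards the nest end. The open end is at -x: a darker 72 mm round mark, centre at x = -60 mm, y = 0, is where the dish is first stood.
- nest: Nest fixed on the tray, axes parallel to the tray's; origin on the tray floor, on the midline, 65 mm to +x of the tray's centre. The dish slides in along +x on the line y = 0 and is open to fingers following from behind (-x). Pushing it takes about 2 to 8 N while it slides and squeezes past the roller, then it meets a hard stop at the pins.
- slot (a point): Fixed point in the middle of the slot, 50 mm to +x of the nest's origin on the tray floor. A carriage clamped on it carries two pins with free-turning brass balls (12 mm across, centres 18 mm above the floor, at y = +33 and -33 mm; tops of the posts 30 mm) plus roller and guide rail. It may be clamped anywhere over 30 mm: pins' centres at nest x = 4 to 34 mm, not reported, to be felt. It does not shift in use.
- seat (a point): Where the dish's centre is when seated if the carriage is in mid-slot (18 mm above the nest's origin). Seated, the dish touches both pins and the roller, its centre at nest y = 0 and 19 mm to -x of the pins' centres, so at nest x = -15 to +15 mm depending on the carriage. The spring does not pull the dish home by itself, nor push a seated dish out.
- entry (a point): Fixed point on the tray floor, on the midline, 60 mm to -x of the nest's origin. On the -y side the carriage also bears a white, slippery nylon guide rail, 22 mm tall, parallel to the midline: inner face at nest y = -33.2 mm (1.2 mm clearance), from 77 to 7 mm to -x of the pins' centres, then flared outward a further 20 mm at its mouth. It keeps the dish on line as the roller presses it sideways.
- plunger (a joint): Travel of the sprung roller (a brass ball 12 mm across, 18 mm above the tray floor, at rest at y = +27 mm, 42 mm to -x of the pins; its block is 31 mm tall): 0 m at rest, grows as it is pushed aside to +y. Stop at 0.016; spring 0.7 N at rest plus 0.06 N per mm. About 0.011 as the widest part of the dish passes, and 0.002 to 0.003 when the dish sits against both pins.
- bowl: Bystander, not to be disturbed: white ceramic bowl, 130 across, 55 tall (mm); origin at the underside.
- red_cup: Bystander, not to be disturbed: red plastic cup, 74 across, 95 tall (mm); origin at the underside.
- scoop: Bystander, not to be disturbed: clear acrylic scoop, about 180 long, 33 tall (mm); origin at the underside.
- seed_jar: Bystander, not to be disturbed: amber jar with green lid, 80 across, 120 tall (mm); origin at the underside.
- clay_pot: Bystander, not to be disturbed: terracotta pot, 100 across, 80 tall (mm); origin at the underside.
- brush: Bystander, not to be disturbed: hand brush lying flat along its x, about 200 mm long; origin under it.
- tin: Bystander, not to be disturbed: plain metal can, 66 across, 75 tall (mm); origin at the underside.
There are look-alikes about, which are no part of the job. Several things look just like the dish: the one meant starts nearest to the robot's base.

How it is judged:
By the outcome, as a careful person would: the job done as asked, in the order asked, and still so for the second after the job is handed in, with the robot touching nothing.
It also fails if it takes over 61 s, if anything falls off the work surface, if the arm or the gripper's body presses on something with over 40 N, if the wrist force passes 120 N, or if a joint passes its speed limit or range.

## Working session

There is one attempt and no reset: what is moved stays moved. The work goes in short steps, Python scripts to look and compute and a tool call to move; the robot and the scene stay as the last step left them, time stands still between calls to the robot, and variables do not carry over. Pictures are saved under pics/ and viewed, and the job is handed in when it is done.

Besides the shell and the picture viewer there is one more tool, called after "Call:" by a JSON object that holds its "api" and its "payload", one argument or row to a line. carry_out: Moves the arm, as the interface text tells. Its arguments: {"type":"object","properties":{"deltas":{"type":"array","items":{"type":"array","items":{"type":"number"}}},"fingers":{"type":"number"},"grip_force":{"type":"number"}},"required":["deltas"]}

```bash
mkdir -p pics; ls
python3 - <<'E'
from workcell import *
import cv2,numpy as np
s=read_state()
for k in ('time_s','eef_pos','ft_force','width'): print(k,s[k])
print(np.round(s['orientation'],3))
for n in ('scene','side','wrist'):
    c=capture(n); cv2.imwrite(f'pics/{n}0.png',c['pixels'][:,:,::-1]); print(n,np.round(c['intrinsics'],1).tolist(),np.round(c['T'],3).tolist(),[k for k in c])
E
```

```text
pics
time_s 0.0
eef_pos [7.24533282e-01 6.02169801e-07 2.38396326e-01]
ft_force [-0.6401897  -0.85788936 -0.12814104]
width 0.08533445964724937
[[-0.002 -0.     1.   ]
 [-0.     1.     0.   ]
 [-1.    -0.    -0.002]]
scene [[617.0, 0.0, 316.1], [0.0, 617.0, 239.4], [0.0, 0.0, 1.0]] [[0.166, -0.845, 0.509, 1.404], [0.986, 0.149, -0.076, -0.16], [-0.012, 0.514, 0.857, 1.477], [0.0, 0.0, 0.0, 1.0]] ['pixels', 'intrinsics', 'T']
side [[528.5, 0.0, 314.0], [0.0, 528.5, 247.0], [0.0, 0.0, 1.0]] [[-0.956, 0.23, -0.183, 0.271], [-0.293, -0.715, 0.634, 0.95], [0.015, 0.66, 0.751, 1.167], [0.0, 0.0, 0.0, 1.0]] ['pixels', 'intrinsics', 'T']
wrist [[336.4, 0.0, 320.8], [0.0, 336.4, 243.4], [0.0, 0.0, 1.0]] [[1.0, -0.001, 0.001, 0.726], [0.001, 0.964, 0.265, 0.066], [-0.001, -0.265, 0.964, 0.373], [0.0, 0.0, 0.0, 1.0]] ['pixels', 'intrinsics', 'T']
```

View pics/scene0.png

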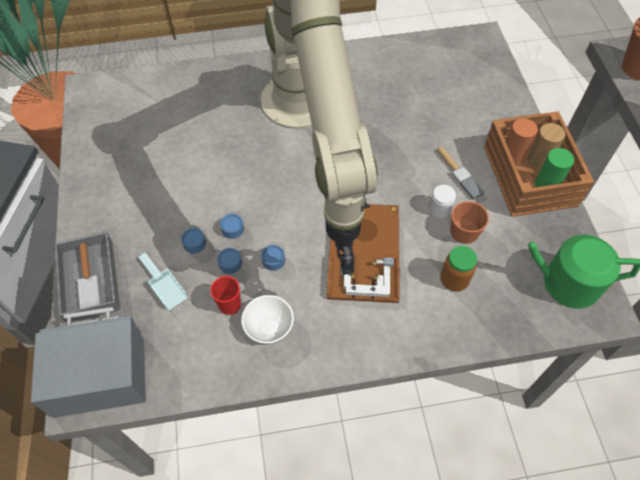

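View pics/side0.png

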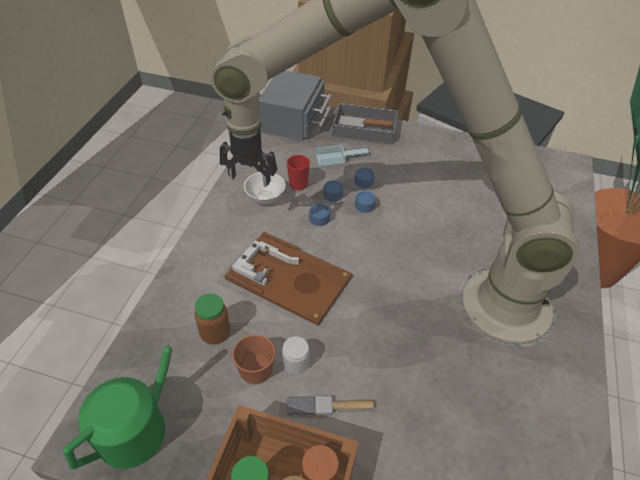

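View pics/wrist0.png

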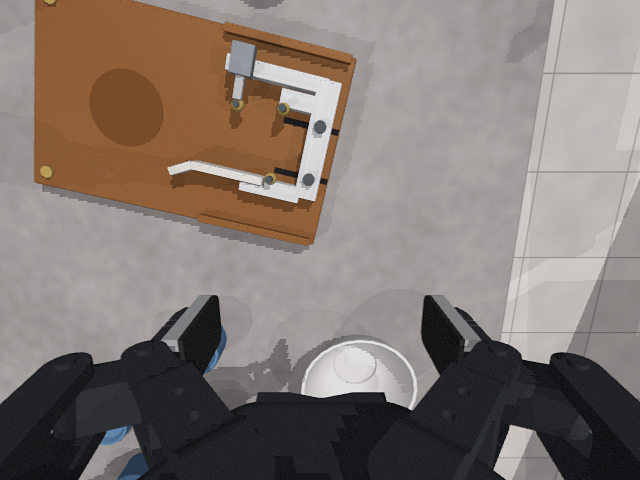

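Four blue look-alikes in the scene view: (194,240), (232,225), (230,261) and (273,257). I'll measure which one is nearest the base, and also where the tray is.

```bash
cat > h.py <<'E'
from workcell import *
import cv2,numpy as np
def ray(c,u,v):
    K=np.array(c['intrinsics']);T=np.array(c['T'])
    p=np.linalg.inv(K)@[u,v,1]; d=T[:3,:3]@[p[0],-p[1],-p[2]]
    return T[:3,3],d
def onplane(c,u,v,z):
    o,d=ray(c,u,v); return o+d*(z-o[2])/d[2]
def proj(c,P):
    K=np.array(c['intrinsics']);T=np.array(c['T'])
    q=T[:3,:3].T@(np.array(P)-T[:3,3]); q=K@[q[0],-q[1],-q[2]]; return q[:2]/q[2]
def blobs(c,lo,hi,amin):
    hsv=cv2.cvtColor(c['pixels'],cv2.COLOR_RGB2HSV)
    m=cv2.inRange(hsv,np.array(lo),np.array(hi))
    m=cv2.morphologyEx(m,cv2.MORPH_OPEN,np.ones((3,3)))
    n,l,st,ce=cv2.connectedComponentsWithStats(m)
    return m,[(st[i,4],ce[i],st[i,:4]) for i in range(1,n) if st[i,4]>amin]
E
python3 - <<'E'
from h import *
for n in ('scene','side'):
    c=capture(n)
    m,b=blobs(c,(100,90,40),(120,255,255),60)
    for a,ce,bb in b:
        p=onplane(c,*ce,0.018); print(n,a,np.round(ce,1),bb,np.round(p,4),round(np.hypot(*p[:2]),3))
c=capture('wrist')
# tray corners / mark
hsv=cv2.cvtColor(c['pixels'],cv2.COLOR_RGB2HSV)
print(hsv[105,125],hsv[150,80],hsv[180,150])
g=c['pixels'][:,:,0].astype(int)
m=((hsv[:,:,0]<18)&(hsv[:,:,1]>120)&(hsv[:,:,2]<125)).astype(np.uint8)
n,l,st,ce=cv2.connectedComponentsWithStats(m)
for i in range(1,n):
    if st[i,4]>500: print(st[i],ce[i],onplane(c,*ce[i],0.018))
for uv in ((50,1),(46,172)): print(onplane(c,*uv,0.02))
for uv in ((356,60),(313,244),(35,183)): print('corner',onplane(c,*uv,0.018))
for uv in ((237,104),(283,108),(269,180)): print('ball',onplane(c,*uv,0.036))
sc=capture('scene')['pixels'][200:310,140:310,::-1]
cv2.imwrite('pics/crop1.png',cv2.resize(sc,None,fx=4,fy=4,interpolation=2))
E
```

```text
scene 420 [231.6 225.5] [221 214  22  24] [ 0.4527 -0.2567  0.018 ] 0.52
scene 425 [193.1 240.2] [182 229  23  24] [ 0.4821 -0.3662  0.018 ] 0.605
scene 436 [272.7 257.2] [262 246  22  24] [ 0.5736 -0.1564  0.018 ] 0.595
scene 439 [229.2 260.3] [218 249  23  24] [ 0.5629 -0.2739  0.018 ] 0.626
side 210 [365.2 198.2] [356 192  19  14] [ 0.4565 -0.2658  0.018 ] 0.528
side 101 [321.1 213.9] [313 210  16   9] [ 0.5691 -0.156   0.018 ] 0.59
[ 12 162 121] [ 13 154 137] [ 13 161 138]
[ 222   30  129   42 1191] [287.91939547  51.36607893] [0.69454799 0.15714284 0.018     ]
[  90   69   73   78 4412] [125.85267452 107.06414325] [0.53373713 0.10787042 0.018     ]
[242  79  40  28 613] [260.19738989  90.28874388] [0.66673677 0.12319238 0.018     ]
[ 170  170  143   42 1620] [234.48950617 190.10308642] [0.63525212 0.02670094 0.018     ]
[0.47964368 0.19749427 0.02      ]
[0.44317359 0.04526194 0.02      ]
corner [0.75913906 0.14982325 0.018     ]
corner [ 0.71725601 -0.03185897  0.018     ]
corner [0.42767005 0.03388882 0.018     ]
ball [0.6475505 0.1085097 0.036    ]
ball [0.69034373 0.10505876 0.036     ]
ball [0.67459486 0.03865723 0.036     ]
```

View pics/crop1.png

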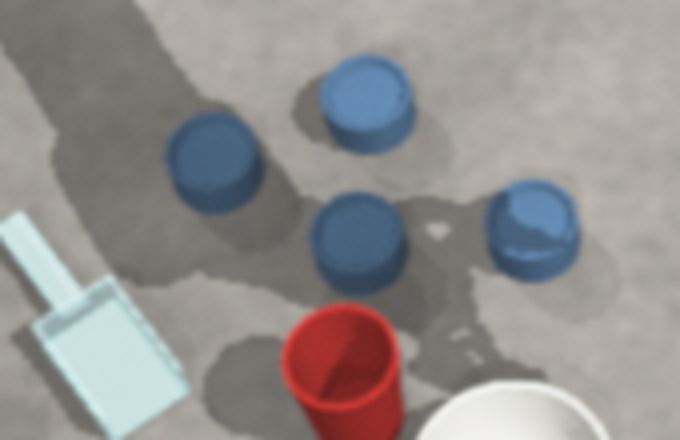

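The target is the dish at scene pixel (232,225). It sits at about (0.453, -0.257), 0.52 m from the base; the other three are at least 0.59 m away. The crop shows it upright and clear of its neighbours. I'll hover over it with the jaws turned 45°.

Call:
{"api": "carry_out", "payload": {
  "deltas": [
    [-22.5, -21.5, -4, 0.75],
    [-22.5, -21.5, -4, 0.75],
    [-22.5, -21.5, -4, 0.75],
    [-22.5, -21.5, -4, 0.75],
    [-22.5, -21.5, -4, 0.75],
    [-22.5, -21.5, -4, 0.75],
    [-22.5, -21.5, -4, 0.75],
    [-22.5, -21.5, -4, 0.75],
    [-22.5, -21.5, -4, 0.75],
    [-22.5, -21.5, -4, 0.75],
    [-22.5, -21.5, -4, 0.75],
    [-22.5, -21.5, -4, 0.75]
  ],
  "fingers": 1,
  "grip_force": 50
}}

```text
time_s: 1.35
eef_pos: [0.4539, -0.2589, 0.1913]
orientation: [[0.001, -0.709, 0.705], [-0.0, 0.705, 0.709], [-1.0, -0.001, 0.0]]
ft_force: [0.6, -0.4, -0.2]
width: 0.0854
```

Call:
{"api": "carry_out", "payload": {
  "deltas": [
    [0, 0, 0, 0],
    [0, 0, 0, 0],
    [0, 0, 0, 0]
  ]
}}

```text
time_s: 1.6
eef_pos: [0.4555, -0.258, 0.1916]
orientation: [[0.001, -0.706, 0.708], [0.0, 0.708, 0.706], [-1.0, -0.001, 0.001]]
ft_force: [-0.2, -0.0, -0.2]
width: 0.0851
```

Run:
```python
from h import *
s=read_state(); print(s['time_s'],np.round(s['eef_pos'],4),np.round(s['orientation'],3).tolist(),s['ft_force'])
c=capture('wrist'); cv2.imwrite('pics/w1.png',c['pixels'][:,:,::-1])
m,b=blobs(c,(100,90,40),(120,255,255),300)
for a,ce,bb in b:
    print(a,np.round(ce,1),bb,np.round(onplane(c,*ce,0.03),4))
c=capture('scene'); m,b=blobs(c,(10,110,60),(16,255,255),300)
cv2.imwrite('pics/s1.png',c['pixels'][:,:,::-1])
cv2.imwrite('pics/s1c.png',cv2.resize(c['pixels'][195:310,310:420,::-1],None,fx=5,fy=5,interpolation=2))
```

```text
1.6 [ 0.4555 -0.258   0.1916] [[0.001, -0.706, 0.708], [0.0, 0.708, 0.706], [-1.0, -0.001, 0.001]] [-0.22731206 -0.04633588 -0.21104963]
4020 [322.9 223.8] [288 188  71  72] [ 0.4553 -0.2544  0.03  ]
4654 [490.1 237.2] [449 202  83  73] [ 0.5713 -0.156   0.03  ]
3800 [388.7 310.7] [356 275  68  72] [ 0.5608 -0.27    0.03  ]
3759 [266.3 318.7] [232 283  67  72] [ 0.483  -0.3597  0.03  ]
```

View pics/w1.png

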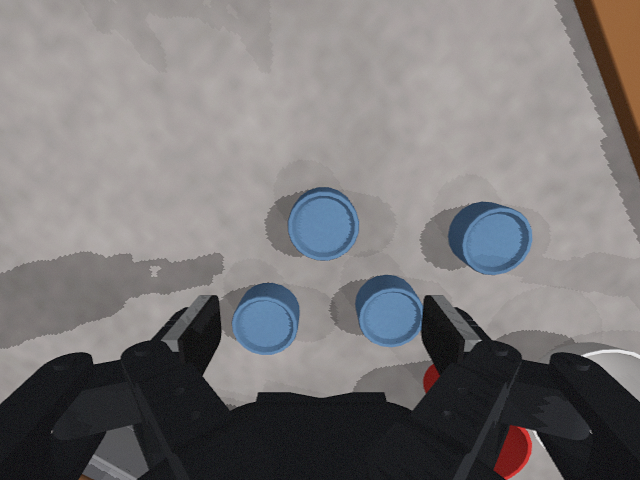

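View pics/s1c.png

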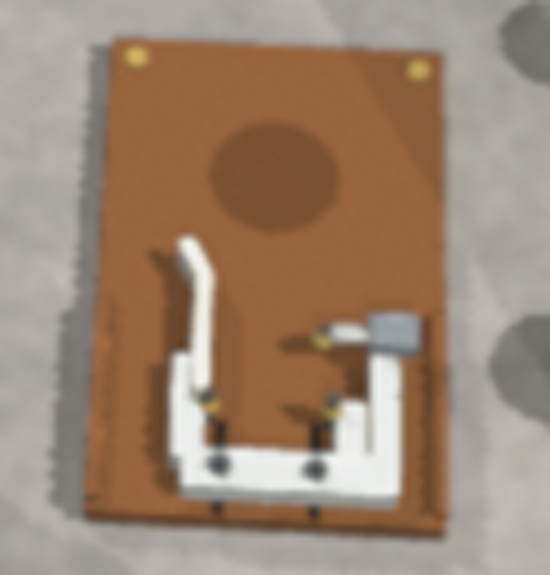

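The wrist view shows the target centred at (323,224), which gives (0.455, -0.255). Along the jaw line the nearest dish is at (490,237), 150 mm away. I'll descend.

Call:
{"api": "carry_out", "payload": {
  "deltas": [
    [-1, 3, -20, 0],
    [0, 0, -20, 0],
    [0, 0, -20, 0],
    [0, 0, -20, 0],
    [0, 0, -20, 0],
    [0, 0, -20, 0],
    [0, 0, -20, 0],
    [0, 0, -15, 0],
    [0, 0, -12, 0],
    [0, 0, -8, 0],
    [0, 0, -4, 0],
    [0, 0, 0, 0]
  ]
}}

```text
time_s: 2.7
eef_pos: [0.4544, -0.2543, 0.0117]
orientation: [[-0.001, -0.708, 0.706], [0.0, 0.706, 0.708], [-1.0, 0.001, -0.0]]
ft_force: [-0.1, -0.1, -0.5]
width: 0.0856
```

Call:
{"api": "carry_out", "payload": {
  "deltas": [
    [0, 0, 0, 0],
    [0, 0, 0, 0],
    [0, 0, 0, 0],
    [0, 0, 0, 0],
    [0, 0, 0, 0],
    [0, 0, 0, 0],
    [0, 0, 0, 0],
    [0, 0, 0, 0],
    [0, 0, 0, 0],
    [0, 0, 0, 0]
  ],
  "fingers": 0
}}

```text
time_s: 3.53
eef_pos: [0.4546, -0.255, 0.0133]
orientation: [[0.002, -0.707, 0.707], [-0.0, 0.707, 0.707], [-1.0, -0.002, 0.001]]
ft_force: [-0.6, 1.0, 7.9]
width: 0.0625
```

Call:
{"api": "carry_out", "payload": {
  "deltas": [
    [0, 0, 3, 0],
    [0, 0, 8, 0],
    [0, 0, 15, 0],
    [0, 0, 20, 0],
    [0, 0, 20, 0],
    [0, 0, 20, 0],
    [0, 0, 15, 0],
    [0, 0, 8, 0],
    [0, 0, 0, 0],
    [0, 0, 0, 0]
  ]
}}

```text
time_s: 4.37
eef_pos: [0.4538, -0.2552, 0.1215]
orientation: [[0.001, -0.707, 0.707], [-0.0, 0.707, 0.707], [-1.0, -0.001, 0.0]]
ft_force: [-0.7, -0.9, -3.2]
width: 0.0627
```

Run:
```python
from h import *
s=read_state(); print(s['time_s'],np.round(s['eef_pos'],4),s['ft_force'],s['width'])
c=capture('wrist'); cv2.imwrite('pics/w2.png',c['pixels'][:,:,::-1])
c=capture('side'); cv2.imwrite('pics/d2.png',cv2.resize(c['pixels'][120:320,220:460,::-1],None,fx=3,fy=3))
c=capture('scene')
hsv=cv2.cvtColor(c['pixels'],cv2.COLOR_RGB2HSV)
m=((hsv[:,:,0]<18)&(hsv[:,:,1]>120)&(hsv[:,:,2]<130)).astype(np.uint8)
n,l,st,ce=cv2.connectedComponentsWithStats(m)
for i in range(1,n):
    if st[i,4]>150 and 310<ce[i][0]<420: print(st[i],ce[i],onplane(c,*ce[i],0.018))
f=lambda u,v:(310+u/5-.4,195+v/5-.4)
for q in ((137,57),(418,70)): print('stud',onplane(c,*f(*q),0.02))
for q in ((112,40),(443,53),(445,535),(86,520)): print('cor',onplane(c,*f(*q),0.018))
for q in ((208,406),(331,407),(321,340)): print('ball',onplane(c,*f(*q),0.036))
```

```text
4.3667 [ 0.4538 -0.2552  0.1215] [-0.73369558 -0.87906446 -3.23710214] 0.06265554883212641
[352 220  25  21 403] [364.34987593 230.10173697] [0.53214471 0.10596232 0.018     ]
stud [0.44086177 0.04568229 0.02      ]
stud [0.47733055 0.20078388 0.02      ]
cor [0.42553446 0.03404712 0.018     ]
cor [0.46719087 0.21794175 0.018     ]
cor [0.76135883 0.14843172 0.018     ]
cor [ 0.7208667  -0.03360437  0.018     ]
ball [0.6752805  0.03957215 0.036     ]
ball [0.68699701 0.10304689 0.036     ]
ball [0.64685275 0.10645774 0.036     ]
```

View pics/w2.png

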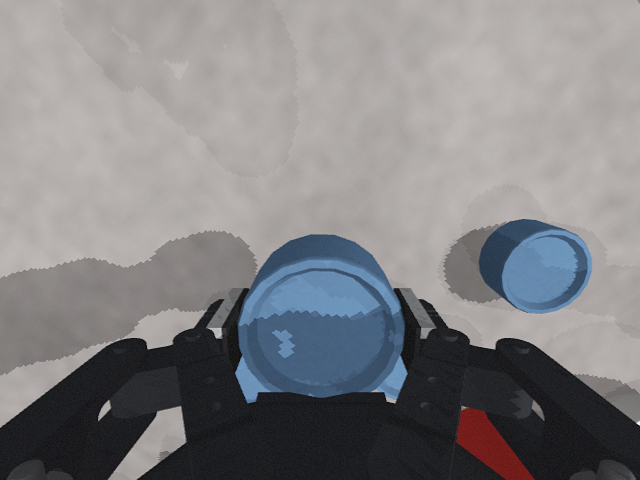

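View pics/d2.png

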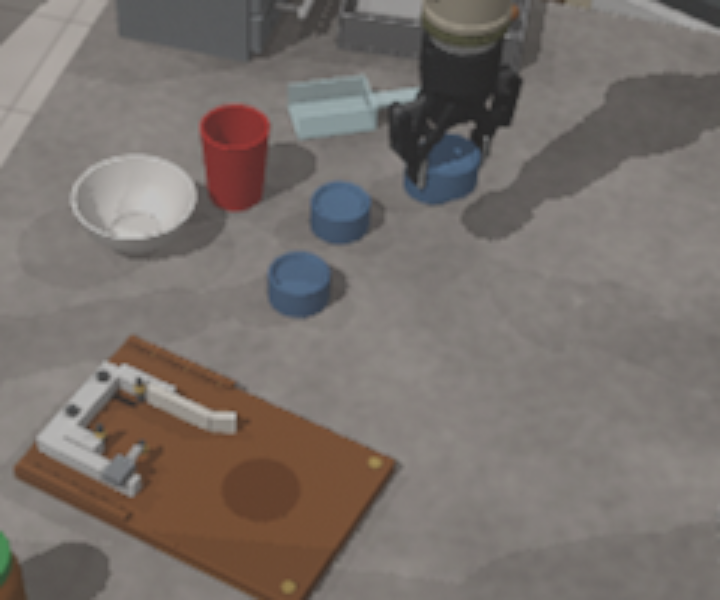

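Run:
```python
from h import *
s=read_state()
c=capture('wrist')
m,b=blobs(c,(100,90,40),(120,255,255),3000)
for a,ce,bb in b: print(a,ce,bb)
for v in (327,332,337): 
    d=onplane(c,322,v,0.144)-s['eef_pos']; print(v,np.round(d,4),'tool',np.round(s['orientation'].T@d if hasattr(s['orientation'],'T') else np.array(s['orientation']).T@d,4))
```

```text
8055 [536.31111111 266.77293606] [480 221 113  94]
22822 [320.71505565 323.5184033 ] [235 235 173 168]
327 [-0.0021  0.0033  0.0236] tool [-0.0236  0.0038  0.0008]
332 [-0.0007  0.0018  0.0236] tool [-0.0236  0.0018  0.0008]
337 [0.0008 0.0004 0.0236] tool [-0.0236 -0.0003  0.0008]
```

Dish is held upright and centred to about 2 mm. I'll carry it over the mark (0.534, 0.1065), turning 32° so the jaws open across the tray.

Call:
{"api": "carry_out", "payload": {
  "deltas": [
    [3, 12, 0, 0.4],
    [5, 24, 0, 0.6],
    [7, 33, 0, 0.6],
    [8, 36, 0, 0.6],
    [8, 36, 0, 0.6],
    [8, 36, 0, 0.6],
    [8, 36, 0, 0.6],
    [8, 36, 0, 0.6],
    [8, 36, 0, 0.6],
    [7, 33, 0, 0.6],
    [6, 27, 0, 0.4],
    [4, 16, 0, 0.2]
  ]
}}

```text
time_s: 5.57
eef_pos: [0.5339, 0.111, 0.1208]
orientation: [[-0.0, -0.976, 0.218], [0.002, 0.218, 0.976], [-1.0, 0.0, 0.002]]
ft_force: [1.2, -0.0, -3.6]
width: 0.0628
```

Call:
{"api": "carry_out", "payload": {
  "deltas": [
    [0, 0, -20, 0],
    [0, 0, -20, 0],
    [0, 0, -15, 0],
    [0, 0, -10, 0],
    [0, 0, 0, 0],
    [0, 0, 0, 0]
  ]
}}

```text
time_s: 6.07
eef_pos: [0.5336, 0.1059, 0.0559]
orientation: [[-0.001, -0.974, 0.225], [-0.001, 0.225, 0.974], [-1.0, 0.001, -0.001]]
ft_force: [-0.2, 0.9, -2.2]
width: 0.0626
```

Run:
```python
from h import *
s=read_state(); print(s['time_s'],np.round(s['eef_pos'],4),np.round(s['orientation'],3).tolist(),s['ft_force'],s['width'])
c=capture('wrist'); cv2.imwrite('pics/w3.png',c['pixels'][:,:,::-1])
c=capture('side'); cv2.imwrite('pics/d3.png',cv2.resize(c['pixels'][200:340,200:380,::-1],None,fx=4,fy=4))
```

```text
6.0667 [0.5336 0.1059 0.0559] [[-0.001, -0.974, 0.225], [-0.001, 0.225, 0.974], [-1.0, 0.001, -0.001]] [-0.19661035  0.87924639 -2.21099868] 0.06261606661133444
```

View pics/w3.png

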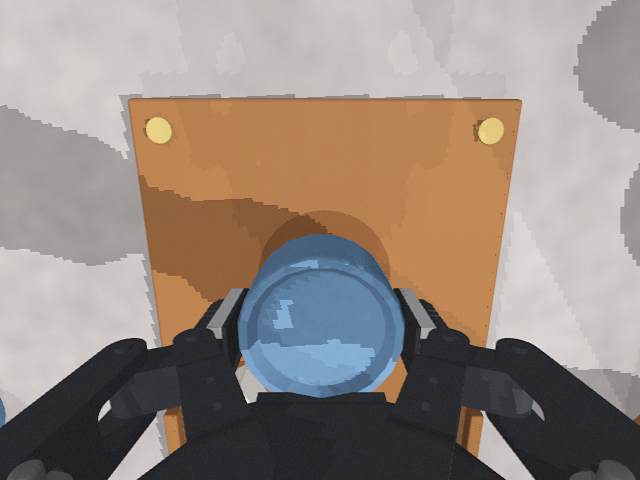

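View pics/d3.png

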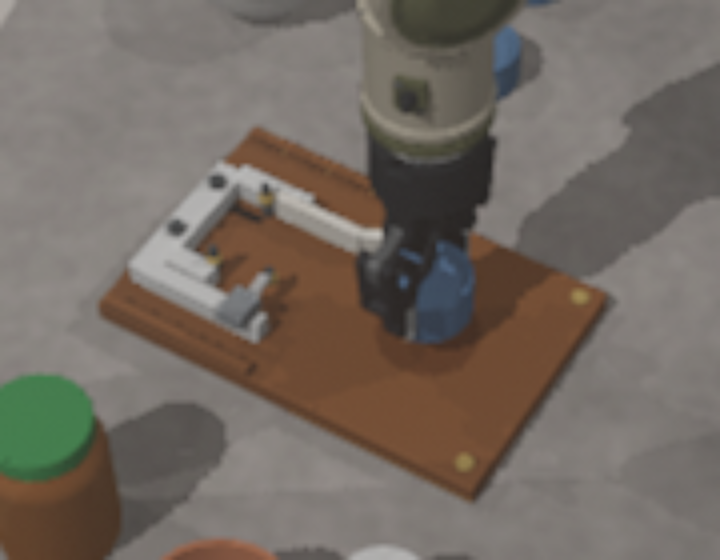

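Run:
```python
from h import *
s=read_state(); c=capture('wrist'); R=np.array(s['orientation'])
X=-R[:,1];Y=R[:,2]
for n,uv,z in (('markback',(326,210),.018),('studL',(159,131),.02),('studR',(491,131),.02),('cL',(130,99),.018),('cR',(520,99),.018),('dishtop',(321.5,332),.0786)):
    d=onplane(c,*uv,z)-s['eef_pos']; print(n,np.round([d@X*1e3,d@Y*1e3],1))
```

```text
markback [-36.3   2.4]
studL [-75.1 -78.4]
studR [-75.2  81.8]
cL [-89.7 -91.3]
cR [-89.8  94.6]
dishtop [-0.7 -0. ]
```

Square to the tray, and the midline is about 1.7 mm towards tray +y. I'll correct that and lower onto the mark.

Call:
{"api": "carry_out", "payload": {
  "deltas": [
    [0.3, 1.6, -8, 0],
    [0, 0, -7, 0],
    [0, 0, -4, 0],
    [0, 0, -2, 0],
    [0, 0, -1.5, 0],
    [0, 0, -1, 0],
    [0, 0, 0, 0],
    [0, 0, 0, 0]
  ]
}}

```text
time_s: 6.88
eef_pos: [0.5343, 0.1076, 0.0328]
orientation: [[0.0, -0.974, 0.225], [0.0, 0.225, 0.974], [-1.0, -0.0, 0.0]]
ft_force: [-0.1, -0.3, -2.8]
width: 0.0625
```

Call:
{"api": "carry_out", "payload": {
  "deltas": [
    [0, 0, -0.7, 0],
    [0, 0, 0, 0],
    [0, 0, 0, 0]
  ]
}}

```text
time_s: 7.13
eef_pos: [0.5344, 0.1076, 0.0322]
orientation: [[0.0, -0.974, 0.225], [0.0, 0.225, 0.974], [-1.0, -0.0, 0.0]]
ft_force: [0.1, 0.4, -3.0]
width: 0.0629
```

Call:
{"api": "carry_out", "payload": {
  "deltas": [
    [0, 0, -0.7, 0],
    [0, 0, 0, 0],
    [0, 0, 0, 0]
  ]
}}

```text
time_s: 7.38
eef_pos: [0.5344, 0.1076, 0.0314]
orientation: [[0.0, -0.974, 0.225], [0.0, 0.225, 0.974], [-1.0, -0.0, 0.0]]
ft_force: [-0.7, -0.5, -3.6]
width: 0.0628
```

Call:
{"api": "carry_out", "payload": {
  "deltas": [
    [0, 0, -0.5, 0],
    [0, 0, 0, 0],
    [0, 0, 0, 0]
  ]
}}

```text
time_s: 7.63
eef_pos: [0.5344, 0.1076, 0.0313]
orientation: [[0.001, -0.974, 0.225], [-0.0, 0.225, 0.974], [-1.0, -0.001, 0.0]]
ft_force: [-0.9, -0.6, 5.4]
width: 0.0622
```

Contact at Fz +5 N. I'll release and rise.

Call:
{"api": "carry_out", "payload": {
  "deltas": [
    [0, 0, 0, 0],
    [0, 0, 0, 0],
    [0, 0, 0, 0],
    [0, 0, 0, 0],
    [0, 0, 0, 0],
    [0, 0, 0, 0]
  ],
  "fingers": 1
}}

```text
time_s: 8.13
eef_pos: [0.5343, 0.1076, 0.0308]
orientation: [[-0.0, -0.974, 0.225], [-0.0, 0.225, 0.974], [-1.0, 0.0, -0.0]]
ft_force: [0.3, -0.6, 1.0]
width: 0.0857
```

Call:
{"api": "carry_out", "payload": {
  "deltas": [
    [0, 0, 4, 0],
    [0, 0, 10, 0],
    [0, 0, 20, 0],
    [0, 0, 20, 0],
    [0, 0, 20, 0],
    [0, 0, 10, 0],
    [0, 0, 0, 0],
    [0, 0, 0, 0]
  ]
}}

```text
time_s: 8.8
eef_pos: [0.5346, 0.1074, 0.1154]
orientation: [[0.001, -0.974, 0.225], [0.0, 0.225, 0.974], [-1.0, -0.001, 0.001]]
ft_force: [0.8, -0.4, 0.5]
width: 0.0855
```

Run:
```python
from h import *
s=read_state(); print(s['time_s'],np.round(s['eef_pos'],4),s['ft_force'],s['width'])
c=capture('wrist'); cv2.imwrite('pics/w4.png',c['pixels'][:,:,::-1])
```

```text
8.8 [0.5346 0.1074 0.1154] [ 0.75446593 -0.38784061  0.49527979] 0.08554840898509215
```

View pics/w4.png

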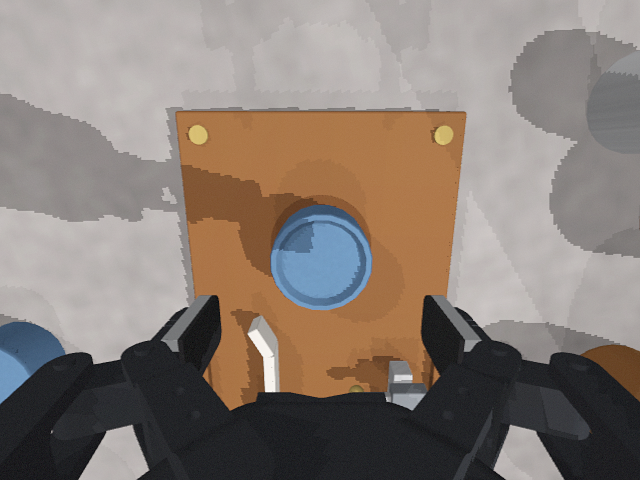

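Dish stands upright on the mark, centre near (321,258), and is released. I'll back off along tray -x, shut the fingers and lower behind it.

Call:
{"api": "carry_out", "payload": {
  "deltas": [
    [-10, 2.3, 0, 0],
    [-19.5, 4.5, 0, 0],
    [-19.5, 4.5, 0, 0],
    [-9.5, 2.2, 0, 0],
    [0, 0, 0, 0],
    [0, 0, 0, 0],
    [0, 0, 0, 0],
    [0, 0, 0, 0],
    [0, 0, 0, 0],
    [0, 0, 0, 0]
  ],
  "fingers": 0,
  "grip_force": 40
}}

```text
time_s: 9.68
eef_pos: [0.4763, 0.1209, 0.1148]
orientation: [[0.0, -0.974, 0.226], [0.0, 0.226, 0.974], [-1.0, -0.0, 0.0]]
ft_force: [0.0, 0.5, -0.3]
width: 0.0001
```

Call:
{"api": "carry_out", "payload": {
  "deltas": [
    [0, 0, -15, 0],
    [0, 0, -20, 0],
    [0, 0, -20, 0],
    [0, 0, -15, 0],
    [0, 0, -7, 0],
    [0, 0, -4, 0],
    [0, 0, -2, 0],
    [0, 0, 0, 0],
    [0, 0, 0, 0]
  ]
}}

```text
time_s: 10.43
eef_pos: [0.4762, 0.1211, 0.0325]
orientation: [[0.001, -0.974, 0.225], [0.0, 0.225, 0.974], [-1.0, -0.001, 0.0]]
ft_force: [-0.3, 0.7, -0.1]
width: 0.0001
```

Run:
```python
from h import *
s=read_state(); print(s['time_s'],np.round(s['eef_pos'],4),np.round(s['orientation'],3).tolist(),s['ft_force'],s['width'])
c=capture('side'); cv2.imwrite('pics/d5.png',cv2.resize(c['pixels'][200:340,200:380,::-1],None,fx=4,fy=4))
c=capture('wrist'); cv2.imwrite('pics/w5.png',c['pixels'][:,:,::-1])
c=capture('scene'); cv2.imwrite('pics/s5.png',cv2.resize(c['pixels'][180:310,300:440,::-1],None,fx=4,fy=4))
```

```text
10.4333 [0.4762 0.1211 0.0325] [[0.001, -0.974, 0.225], [0.0, 0.225, 0.974], [-1.0, -0.001, 0.0]] [-0.27258928  0.68602935 -0.13677084] 0.00014787915054266477
```

View pics/d5.png

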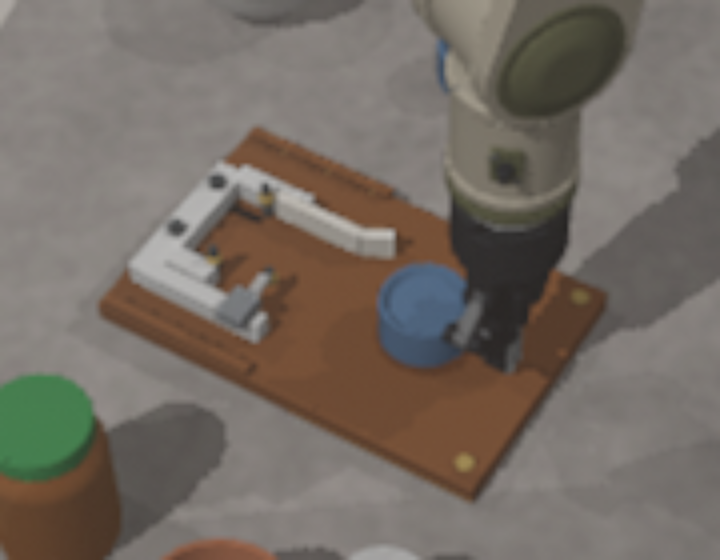

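View pics/w5.png

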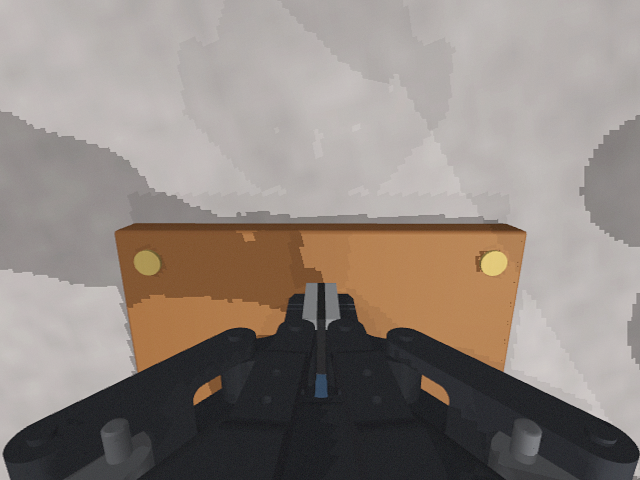

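View pics/s5.png

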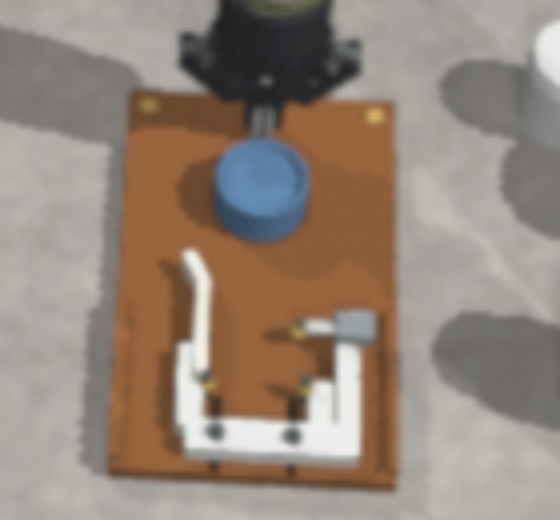

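Scene view shows the shut fingers at (262,120), directly behind the dish at (262,185), on the midline with the nest ahead. I'll push along (0.974, -0.225) at 2 mm per row.

Call:
{"api": "carry_out", "payload": {
  "deltas": [
    [1.95, -0.45, 0, 0],
    [1.95, -0.45, 0, 0],
    [1.95, -0.45, 0, 0],
    [1.95, -0.45, 0, 0],
    [1.95, -0.45, 0, 0],
    [1.95, -0.45, 0, 0],
    [1.95, -0.45, 0, 0],
    [1.95, -0.45, 0, 0],
    [1.95, -0.45, 0, 0],
    [1.95, -0.45, 0, 0],
    [1.95, -0.45, 0, 0],
    [1.95, -0.45, 0, 0]
  ]
}}

```text
time_s: 11.58
eef_pos: [0.4988, 0.1156, 0.0318]
orientation: [[-0.001, -0.974, 0.225], [-0.0, 0.225, 0.974], [-1.0, 0.001, -0.0]]
ft_force: [-2.7, -0.3, 1.7]
width: 0.0
```

Call:
{"api": "carry_out", "payload": {
  "deltas": [
    [1.95, -0.45, 0, 0],
    [1.95, -0.45, 0, 0],
    [1.95, -0.45, 0, 0],
    [1.95, -0.45, 0, 0],
    [1.95, -0.45, 0, 0],
    [1.95, -0.45, 0, 0],
    [1.95, -0.45, 0, 0],
    [1.95, -0.45, 0, 0],
    [1.95, -0.45, 0, 0],
    [1.95, -0.45, 0, 0],
    [1.95, -0.45, 0, 0],
    [1.95, -0.45, 0, 0]
  ]
}}

```text
time_s: 12.58
eef_pos: [0.5228, 0.1102, 0.0319]
orientation: [[0.0, -0.974, 0.225], [-0.0, 0.225, 0.974], [-1.0, -0.0, -0.0]]
ft_force: [-2.0, 0.1, -0.8]
width: -0.0004
```

```bash
cat > look.py <<'E'
from h import *
import sys
k=sys.argv[1]
s=read_state(); p=np.array(s['eef_pos']); print(s['time_s'],np.round(p,4),s['ft_force'])
X=np.array([.9744,-.225,0]);Y=np.array([.225,.9744,0]); N=np.array([0.5345,.1075,.018])+.125*X
f=np.array(s['ft_force']); print('nest TCP',np.round([(p-N)@X*1e3,(p-N)@Y*1e3],1),'dish x if touching',round((p-N)@X*1e3+43,1),'push',round(-f@X,1),'lat',round(f@Y,1))
a=capture('side')['pixels'][200:310,210:360,::-1]; b=capture('scene')['pixels'][200:310,310:420,::-1]
cv2.imwrite(f'pics/L{k}.png',np.hstack([cv2.resize(a,None,fx=3,fy=3,interpolation=2),cv2.resize(b,None,fx=3,fy=3,interpolation=2)]))
E
python3 look.py 1
```

```text
12.5833 [0.5228 0.1102 0.0319] [-1.97541793  0.14691962 -0.84401548]
nest TCP [-137.    0.] dish x if touching -94.0 push 2.0 lat -0.3
```

View pics/L1.png

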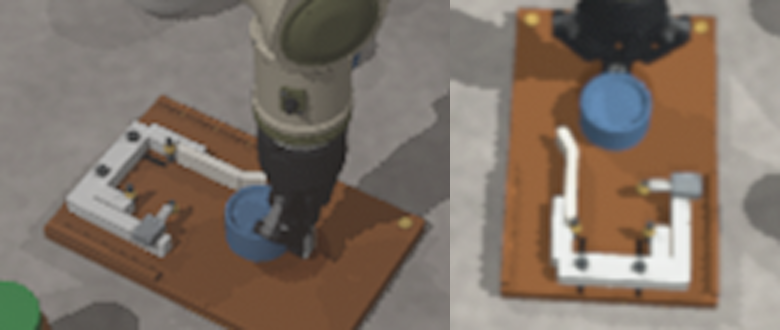

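Sliding at about 2 N. The dish is on line with the gap between rail (577) and roller (643).

Call:
{"api": "carry_out", "payload": {
  "deltas": [
    [1.95, -0.45, 0, 0],
    [1.95, -0.45, 0, 0],
    [1.95, -0.45, 0, 0],
    [1.95, -0.45, 0, 0],
    [1.95, -0.45, 0, 0],
    [1.95, -0.45, 0, 0],
    [1.95, -0.45, 0, 0],
    [1.95, -0.45, 0, 0],
    [1.95, -0.45, 0, 0],
    [1.95, -0.45, 0, 0],
    [1.95, -0.45, 0, 0],
    [1.95, -0.45, 0, 0]
  ]
}}

```text
time_s: 13.68
eef_pos: [0.5462, 0.1048, 0.0319]
orientation: [[-0.0, -0.974, 0.225], [-0.0, 0.225, 0.974], [-1.0, 0.0, -0.0]]
ft_force: [-2.8, 0.8, 1.8]
width: -0.0001
```

Call:
{"api": "carry_out", "payload": {
  "deltas": [
    [1.95, -0.45, 0, 0],
    [1.95, -0.45, 0, 0],
    [1.95, -0.45, 0, 0],
    [1.95, -0.45, 0, 0],
    [1.95, -0.45, 0, 0],
    [1.95, -0.45, 0, 0],
    [1.95, -0.45, 0, 0],
    [1.95, -0.45, 0, 0]
  ]
}}

```text
time_s: 14.35
eef_pos: [0.5618, 0.1012, 0.0319]
orientation: [[-0.0, -0.974, 0.225], [-0.0, 0.225, 0.974], [-1.0, 0.0, -0.0]]
ft_force: [-4.7, 1.0, 2.7]
width: 0.0001
```

```bash
python3 look.py 2
```

```text
14.35 [0.5618 0.1012 0.0319] [-4.72764265  0.95624536  2.67312129]
nest TCP [-97.   0.] dish x if touching -54.0 push 4.8 lat -0.1
```

View pics/L2.png

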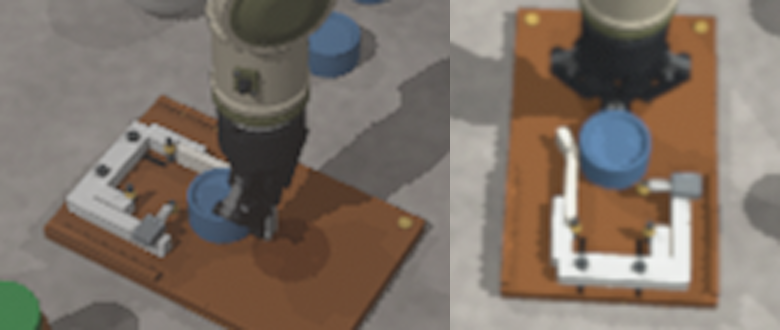

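Call:
{"api": "carry_out", "payload": {
  "deltas": [
    [0.97, -0.22, 0, 0],
    [0.97, -0.23, 0, 0],
    [0.97, -0.22, 0, 0],
    [0.97, -0.23, 0, 0],
    [0.97, -0.22, 0, 0],
    [0.97, -0.23, 0, 0]
  ]
}}

```text
time_s: 14.95
eef_pos: [0.5675, 0.0999, 0.0319]
orientation: [[0.0, -0.974, 0.225], [0.0, 0.225, 0.974], [-1.0, -0.0, 0.0]]
ft_force: [-2.8, 0.9, 1.6]
width: -0.0003
```

Call:
{"api": "carry_out", "payload": {
  "deltas": [
    [0.97, -0.22, 0, 0],
    [0.97, -0.23, 0, 0],
    [0.97, -0.22, 0, 0],
    [0.97, -0.23, 0, 0],
    [0.97, -0.22, 0, 0],
    [0.97, -0.23, 0, 0]
  ]
}}

```text
time_s: 15.45
eef_pos: [0.5731, 0.0986, 0.0319]
orientation: [[-0.0, -0.974, 0.225], [-0.0, 0.225, 0.974], [-1.0, 0.0, -0.0]]
ft_force: [-4.8, 1.5, 3.1]
width: 0.0002
```

Call:
{"api": "carry_out", "payload": {
  "deltas": [
    [0.97, -0.22, 0, 0],
    [0.97, -0.23, 0, 0],
    [0.97, -0.22, 0, 0],
    [0.97, -0.23, 0, 0],
    [0.97, -0.22, 0, 0],
    [0.97, -0.23, 0, 0]
  ]
}}

```text
time_s: 15.95
eef_pos: [0.5792, 0.0971, 0.0319]
orientation: [[0.0, -0.974, 0.225], [-0.0, 0.225, 0.974], [-1.0, -0.0, -0.0]]
ft_force: [-4.9, 0.3, 2.1]
width: 0.0002
```

```bash
python3 look.py 3
```

```text
15.95 [0.5792 0.0971 0.0319] [-4.94865094  0.31396488  2.08802446]
nest TCP [-79.1  -0. ] dish x if touching -36.1 push 4.9 lat -0.8
```

View pics/L3.png

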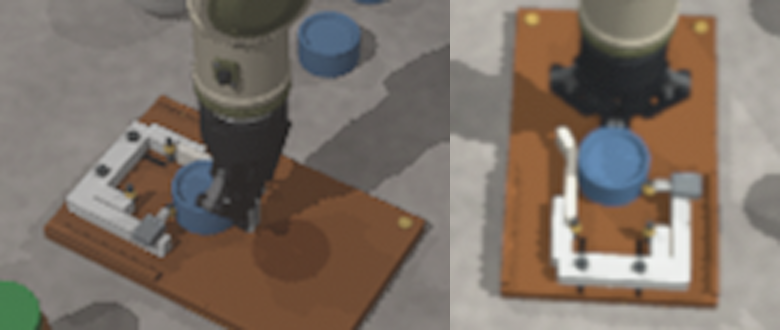

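Roller contact at about 5 N, and the dish is between rail and roller. I'll continue in small steps.

Call:
{"api": "carry_out", "payload": {
  "deltas": [
    [0.97, -0.22, 0, 0],
    [0.97, -0.23, 0, 0],
    [0.97, -0.22, 0, 0],
    [0.97, -0.23, 0, 0],
    [0.97, -0.22, 0, 0],
    [0.97, -0.23, 0, 0],
    [0.97, -0.22, 0, 0],
    [0.97, -0.23, 0, 0]
  ]
}}

```text
time_s: 16.72
eef_pos: [0.587, 0.0956, 0.0319]
orientation: [[0.0, -0.974, 0.225], [0.0, 0.225, 0.974], [-1.0, -0.0, 0.0]]
ft_force: [-4.0, 1.2, 1.6]
width: 0.0001
```

Call:
{"api": "carry_out", "payload": {
  "deltas": [
    [0.97, -0.22, 0, 0],
    [0.97, -0.23, 0, 0],
    [0.97, -0.22, 0, 0],
    [0.97, -0.23, 0, 0],
    [0.97, -0.22, 0, 0],
    [0.97, -0.23, 0, 0],
    [0.97, -0.22, 0, 0],
    [0.97, -0.23, 0, 0]
  ]
}}

```text
time_s: 17.38
eef_pos: [0.5947, 0.0936, 0.0319]
orientation: [[0.0, -0.974, 0.225], [0.0, 0.225, 0.974], [-1.0, -0.0, 0.0]]
ft_force: [-4.0, 1.0, 2.0]
width: -0.0001
```

Call:
{"api": "carry_out", "payload": {
  "deltas": [
    [0.97, -0.22, 0, 0],
    [0.97, -0.23, 0, 0],
    [0.97, -0.22, 0, 0],
    [0.97, -0.23, 0, 0],
    [0.97, -0.22, 0, 0],
    [0.97, -0.23, 0, 0]
  ]
}}

```text
time_s: 17.88
eef_pos: [0.6005, 0.0922, 0.0319]
orientation: [[0.0, -0.974, 0.225], [0.0, 0.225, 0.974], [-1.0, -0.0, 0.0]]
ft_force: [-3.9, 1.4, 1.4]
width: 0.0002
```

```bash
python3 look.py 4
```

```text
17.8833 [0.6005 0.0922 0.0319] [-3.88955378  1.40539843  1.40182833]
nest TCP [-57.2  -0. ] dish x if touching -14.2 push 4.1 lat 0.5
```

View pics/L4.png

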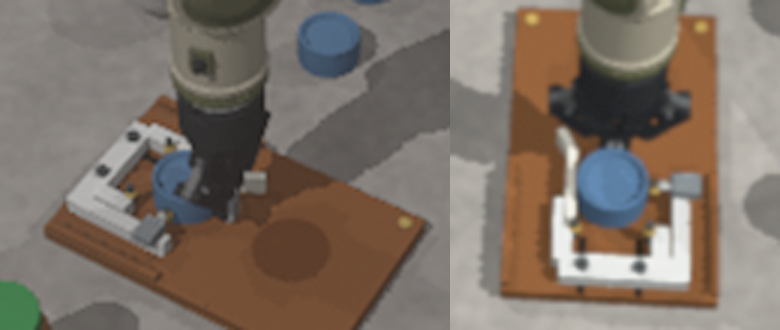

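Call:
{"api": "carry_out", "payload": {
  "deltas": [
    [0.97, -0.22, 0, 0],
    [0.97, -0.23, 0, 0],
    [0.97, -0.22, 0, 0],
    [0.97, -0.23, 0, 0],
    [0.97, -0.22, 0, 0],
    [0.97, -0.23, 0, 0],
    [0.97, -0.22, 0, 0],
    [0.97, -0.23, 0, 0]
  ]
}}

```text
time_s: 18.65
eef_pos: [0.6083, 0.0905, 0.0319]
orientation: [[0.0, -0.974, 0.225], [0.0, 0.225, 0.974], [-1.0, -0.0, 0.0]]
ft_force: [-1.5, 1.0, 1.1]
width: 0.0001
```

Call:
{"api": "carry_out", "payload": {
  "deltas": [
    [0.97, -0.22, 0, 0],
    [0.97, -0.23, 0, 0],
    [0.97, -0.22, 0, 0],
    [0.97, -0.23, 0, 0]
  ]
}}

```text
time_s: 18.98
eef_pos: [0.6122, 0.0896, 0.0319]
orientation: [[0.0, -0.974, 0.225], [-0.0, 0.225, 0.974], [-1.0, -0.0, 0.0]]
ft_force: [-3.5, 1.2, 2.3]
width: 0.0001
```

Call:
{"api": "carry_out", "payload": {
  "deltas": [
    [0.97, -0.22, 0, 0],
    [0.97, -0.23, 0, 0],
    [0.97, -0.22, 0, 0],
    [0, 0, 0, 0]
  ]
}}

```text
time_s: 19.32
eef_pos: [0.6153, 0.0888, 0.0319]
orientation: [[0.0, -0.974, 0.225], [0.0, 0.225, 0.974], [-1.0, -0.0, 0.0]]
ft_force: [-2.2, 1.5, 0.3]
width: 0.0001
```

```bash
python3 look.py 5
```

```text
19.3167 [0.6153 0.0888 0.0319] [-2.20085061  1.47429821  0.34832312]
nest TCP [-42.1   0. ] dish x if touching 0.9 push 2.5 lat 0.9
```

View pics/L5.png

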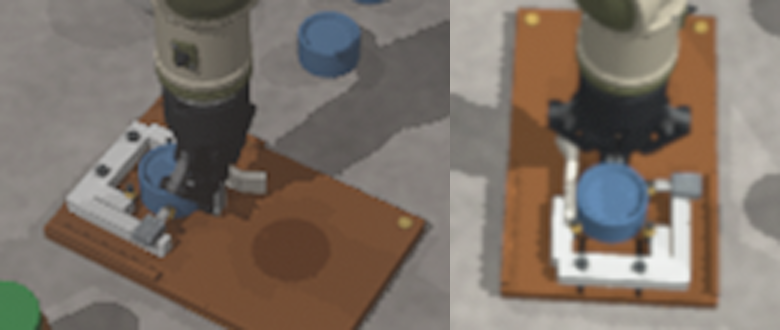

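Call:
{"api": "carry_out", "payload": {
  "deltas": [
    [0.5, -0.11, 0, 0],
    [0.5, -0.12, 0, 0],
    [0.5, -0.11, 0, 0],
    [0.5, -0.12, 0, 0]
  ]
}}

```text
time_s: 19.75
eef_pos: [0.6169, 0.0885, 0.0319]
orientation: [[-0.0, -0.974, 0.225], [-0.0, 0.225, 0.974], [-1.0, 0.0, -0.0]]
ft_force: [-2.2, 1.0, 1.0]
width: -0.0
```

Call:
{"api": "carry_out", "payload": {
  "deltas": [
    [0.5, -0.11, 0, 0],
    [0.5, -0.12, 0, 0],
    [0.5, -0.11, 0, 0],
    [0.5, -0.12, 0, 0]
  ]
}}

```text
time_s: 20.08
eef_pos: [0.619, 0.088, 0.0319]
orientation: [[-0.0, -0.974, 0.225], [-0.0, 0.225, 0.974], [-1.0, 0.0, -0.0]]
ft_force: [-3.1, 0.7, 1.5]
width: 0.0002
```

Call:
{"api": "carry_out", "payload": {
  "deltas": [
    [0.5, -0.11, 0, 0],
    [0.5, -0.12, 0, 0],
    [0.5, -0.11, 0, 0]
  ]
}}

```text
time_s: 20.33
eef_pos: [0.6202, 0.0877, 0.0319]
orientation: [[-0.001, -0.974, 0.225], [-0.0, 0.225, 0.974], [-1.0, 0.001, -0.0]]
ft_force: [-4.4, 1.3, 3.5]
width: 0.0003
```

Call:
{"api": "carry_out", "payload": {
  "deltas": [
    [0.5, -0.11, 0, 0],
    [0.5, -0.12, 0, 0]
  ]
}}

```text
time_s: 20.5
eef_pos: [0.6212, 0.0877, 0.0319]
orientation: [[-0.0, -0.974, 0.225], [0.0, 0.225, 0.974], [-1.0, 0.0, 0.0]]
ft_force: [-3.5, 2.7, 3.3]
width: 0.0002
```

Call:
{"api": "carry_out", "payload": {
  "deltas": [
    [0.5, -0.11, 0, 0],
    [0.5, -0.12, 0, 0]
  ]
}}

```text
time_s: 20.67
eef_pos: [0.6222, 0.0875, 0.0319]
orientation: [[-0.0, -0.974, 0.225], [0.0, 0.225, 0.974], [-1.0, 0.001, 0.0]]
ft_force: [-6.2, 2.7, 6.0]
width: -0.0004
```

Call:
{"api": "carry_out", "payload": {
  "deltas": [
    [0.5, -0.11, 0, 0],
    [0, 0, 0, 0]
  ]
}}

```text
time_s: 20.83
eef_pos: [0.6222, 0.0875, 0.0319]
orientation: [[-0.001, -0.974, 0.224], [0.0, 0.224, 0.974], [-1.0, 0.001, -0.0]]
ft_force: [-6.3, 2.9, 4.6]
width: 0.0002
```

```bash
python3 look.py 6
```

```text
20.8333 [0.6222 0.0875 0.0319] [-6.30147478  2.89497     4.63421146]
nest TCP [-35.    0.2] dish x if touching 8.0 push 6.8 lat 1.4
```

View pics/L6.png

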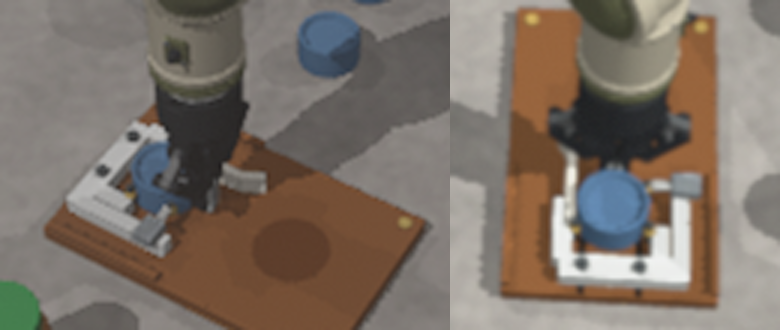

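The stop is felt: 6.8 N with no further advance. There is a sideways load, so the dish may be resting on the -y pin first. I'll press slightly more and check.

Call:
{"api": "carry_out", "payload": {
  "deltas": [
    [0.3, -0.07, 0, 0],
    [0, 0, 0, 0],
    [0, 0, 0, 0]
  ]
}}

```text
time_s: 21.18
eef_pos: [0.6222, 0.0874, 0.0318]
orientation: [[-0.002, -0.974, 0.224], [0.0, 0.224, 0.974], [-1.0, 0.002, -0.0]]
ft_force: [-6.4, 3.1, 5.7]
width: -0.0003
```

Call:
{"api": "carry_out", "payload": {
  "deltas": [
    [0.1, 0.5, 0, 0],
    [0, 0, 0, 0],
    [0, 0, 0, 0]
  ]
}}

```text
time_s: 21.43
eef_pos: [0.6222, 0.0875, 0.0318]
orientation: [[-0.002, -0.974, 0.225], [-0.001, 0.225, 0.974], [-1.0, 0.002, -0.001]]
ft_force: [-5.9, 1.6, 6.0]
width: -0.0
```

```bash
python3 look.py 7
```

```text
21.4333 [0.6222 0.0875 0.0318] [-5.86383692  1.56409975  6.02256388]
nest TCP [-35.    0.2] dish x if touching 8.0 push 6.1 lat 0.2
```

Call:
{"api": "carry_out", "payload": {
  "deltas": [
    [0.6, 0.4, 0, 0],
    [0, 0, 0, 0],
    [0, 0, 0, 0]
  ]
}}

```text
time_s: 21.78
eef_pos: [0.6224, 0.0876, 0.0318]
orientation: [[-0.003, -0.974, 0.225], [-0.001, 0.225, 0.974], [-1.0, 0.002, -0.002]]
ft_force: [-7.6, 0.7, 5.8]
width: 0.0001
```

Call:
{"api": "carry_out", "payload": {
  "deltas": [
    [0.5, 0.4, 0, 0],
    [0, 0, 0, 0],
    [0, 0, 0, 0]
  ]
}}

```text
time_s: 22.03
eef_pos: [0.6225, 0.0877, 0.0317]
orientation: [[-0.003, -0.974, 0.225], [-0.002, 0.225, 0.974], [-1.0, 0.003, -0.002]]
ft_force: [-8.9, -0.1, 6.2]
width: -0.0002
```

```bash
python3 look.py 8
```

```text
22.0333 [0.6225 0.0877 0.0317] [-8.89803927 -0.12233515  6.16191482]
nest TCP [-34.8   0.5] dish x if touching 8.2 push 8.6 lat -2.1
```

Firm stop at 8.6 N. I'll back off straight along tray -x, rise and look.

Call:
{"api": "carry_out", "payload": {
  "deltas": [
    [-1.5, 0.35, 0, 0],
    [-2, 0.45, 0, 0],
    [-4, 0.9, 0, 0],
    [-8, 1.8, 0, 0],
    [-8, 1.8, 0, 0],
    [-4, 0.9, 0, 0],
    [0, 0, 10, 0],
    [0, 0, 25, 0],
    [0, 0, 30, 0],
    [0, 0, 30, 0],
    [0, 0, 30, 0],
    [0, 0, 15, 0]
  ]
}}

```text
time_s: 23.13
eef_pos: [0.5982, 0.0949, 0.1763]
orientation: [[0.005, -0.974, 0.225], [0.001, 0.225, 0.974], [-1.0, -0.004, 0.002]]
ft_force: [0.2, 1.0, -0.6]
width: -0.0001
```

Call:
{"api": "carry_out", "payload": {
  "deltas": [
    [0, 0, 0, 0],
    [0, 0, 0, 0],
    [0, 0, 0, 0]
  ],
  "fingers": 1
}}

```text
time_s: 23.38
eef_pos: [0.5966, 0.0943, 0.1717]
orientation: [[-0.0, -0.974, 0.225], [-0.0, 0.225, 0.974], [-1.0, 0.0, -0.0]]
ft_force: [0.5, 0.0, 1.2]
width: 0.0355
```

```bash
python3 look.py 9
python3 - <<'E'
from h import *
c=capture('wrist'); cv2.imwrite('pics/w9.png',c['pixels'][:,:,::-1])
E
```

```text
23.3833 [0.5966 0.0943 0.1717] [0.4871798  0.02406071 1.19349645]
nest TCP [-61.5   1.1] dish x if touching -18.5 push -0.5 lat 0.1
```

View pics/L9.png

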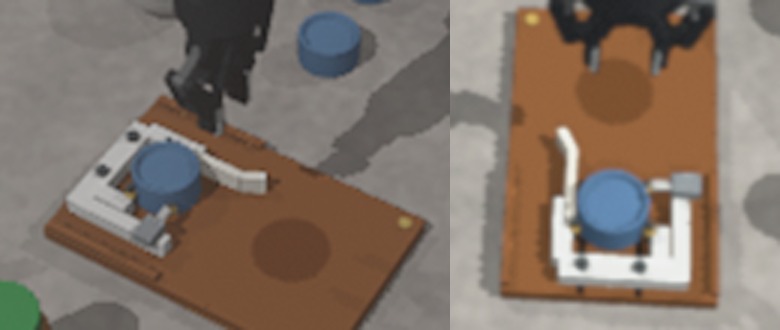

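View pics/w9.png

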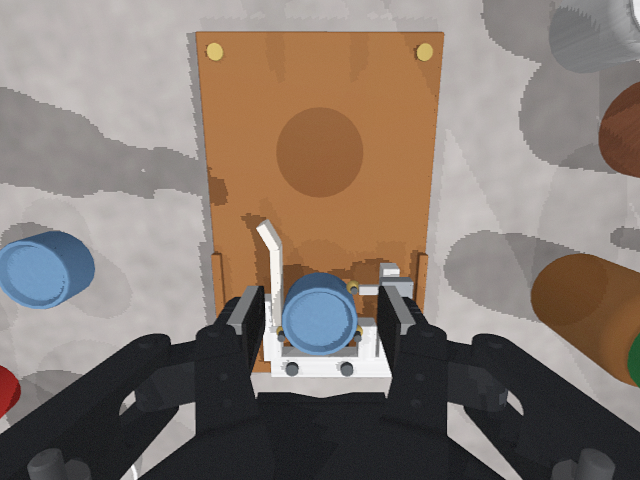

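Dish looks home between both pins, at (280,337) and (358,337), with the roller against it at (352,288). I'll take a closer view from above to measure it.

Call:
{"api": "carry_out", "payload": {
  "deltas": [
    [8, -2, 3, 0],
    [14, -3, 3, 0],
    [14, -3, 3, 0],
    [8, -2, 0, 0],
    [4, -1, 0, 0],
    [0, 0, 0, 0],
    [0, 0, 0, 0],
    [0, 0, 0, 0]
  ]
}}

```text
time_s: 24.2
eef_pos: [0.6442, 0.0838, 0.1805]
orientation: [[-0.001, -0.974, 0.224], [-0.0, 0.224, 0.974], [-1.0, 0.001, -0.0]]
ft_force: [-0.8, -0.0, 0.7]
width: 0.0854
```

Run:
```python
from h import *
c=capture('wrist'); im=c['pixels'][:,:,::-1]; np.savez('w10.npz',pixels=c['pixels'],intrinsics=c['intrinsics'],T=c['T'],eef=read_state()['eef_pos'])
print(read_state()['time_s'],read_state()['eef_pos'])
cv2.imwrite('pics/w10.png',cv2.resize(im[150:340,220:420],None,fx=3,fy=3,interpolation=2))
```

```text
24.25 [0.64421133 0.08374854 0.18065916]
```

View pics/w10.png

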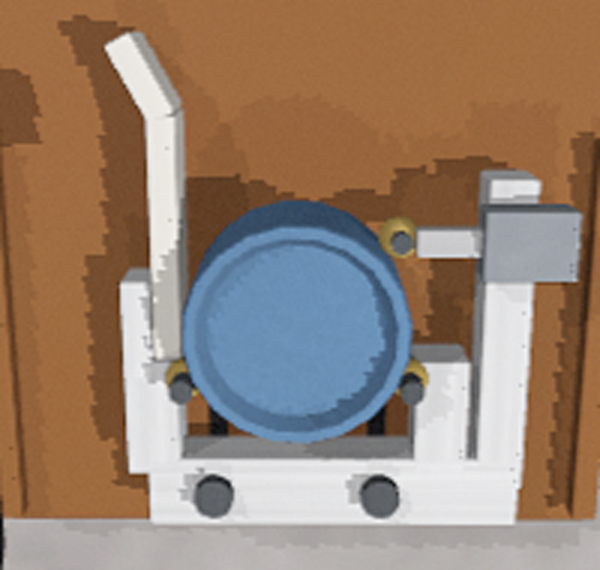

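Run:
```python
from h import *
c=np.load('w10.npz'); X=np.array([.9744,-.225,0]);Y=np.array([.225,.9744,0])
hsv=cv2.cvtColor(c['pixels'],cv2.COLOR_RGB2HSV); f=lambda u,v:(220+(u+.5)/3-.5,150+(v+.5)/3-.5)
P={k:onplane(c,*f(*q),z) for k,q,z in (('pinR',(413,387),.048),('pinL',(181,387),.048),('roller',(401,243),.048))}
# dish top: left/right/bottom extremes of rim
m,b=blobs(c,(100,90,40),(120,255,255),3000); a,ce,bb=b[0]; print(bb,ce)
cn=cv2.findContours((cv2.connectedComponents(m)[1]>0).astype(np.uint8),cv2.RETR_EXTERNAL,cv2.CHAIN_APPROX_NONE)[0]
q=max(cn,key=cv2.contourArea)[:,0,:].astype(float)
# lower half of silhouette belongs to top rim; circle fit on plane z=.054
q=q[q[:,1]>ce[1]+5]
W=np.array([onplane(c,u,v,.054)[:2] for u,v in q])
A=np.c_[2*W,np.ones(len(W))]; s=np.linalg.lstsq(A,(W**2).sum(1),rcond=None)[0]; r=np.sqrt(s[2]+s[:2]@s[:2])
D=np.array([*s[:2],0]); print('dish',np.round(D,4),'r',r)
M=(P['pinR']+P['pinL'])/2
for k,p in list(P.items())+[('mid',M)]:
    d=(p-D); d[2]=0; print(k,np.round([d@X*1e3,d@Y*1e3],1),'dist',round(np.linalg.norm(d)*1e3,1))
```

```text
[  0 177  92  75] [ 42.30605479 213.01291223]
dish [ 0.5682 -0.1271  0.    ] r 0.03968264319949184
pinR [ 64.7 253.1] dist 261.2
pinL [ 64.8 187.7] dist 198.6
roller [ 23.  248.6] dist 249.7
mid [ 64.8 220.4] dist 229.7
```

Wrong blob: it picked a neighbouring dish. I'll select the one near the image centre.

Run:
```python
from h import *
c=np.load('w10.npz'); X=np.array([.9744,-.225,0]);Y=np.array([.225,.9744,0])
f=lambda u,v:(220+(u+.5)/3-.5,150+(v+.5)/3-.5)
P={k:onplane(c,*f(*q),z) for k,q,z in (('pinR',(413,387),.048),('pinL',(181,387),.048),('roller',(401,243),.048))}
m,_=blobs(c,(100,90,40),(120,255,255),3000)
cn=cv2.findContours(m,cv2.RETR_EXTERNAL,cv2.CHAIN_APPROX_NONE)[0]
q=[k for k in cn if cv2.pointPolygonTest(k,(319,260),False)>0][0][:,0,:].astype(float)
q=q[q[:,1]>262]
W=np.array([onplane(c,u,v,.054)[:2] for u,v in q])
A=np.c_[2*W,np.ones(len(W))]; s=np.linalg.lstsq(A,(W**2).sum(1),rcond=None)[0]; r=np.sqrt(s[2]+s[:2]@s[:2])
D=np.array([*s[:2],0]); print('dish',np.round(D,4),'r',r)
M=(P['pinR']+P['pinL'])/2
for k,p in list(P.items())+[('mid',M)]:
    d=(p-D); d[2]=0; print(k,np.round([d@X*1e3,d@Y*1e3],1),'dist',round(np.linalg.norm(d)*1e3,1))
```

```text
dish [0.664  0.0768 0.    ] r 0.03091853156211053
pinR [17.3 32.9] dist 37.1
pinL [ 17.4 -32.5] dist 36.9
roller [-24.4  28.4] dist 37.4
mid [17.3  0.2] dist 17.3
```

Both pins are 37 mm from the dish centre (38 nominal), with the dish centred to 0.2 mm and the roller touching. The arm is clear, so I'll hand in.

Run:
```python
from workcell import *
print(finish_job())
```

```text
the job is handed in; nothing more can be done
None
```

The blue dish is seated upright against both brass pins with the roller holding it. The job was handed in at about 24 s of the 61 s allowed; no verdict was reported.

**What I did:** I picked the dish nearest the base (0.52 m away; the look-alikes are at least 0.59 m). I stood it on the round mark and let go. Then I pushed it along the tray with the fingers shut: 2–5 N past the roller, then a firm stop. My highest reading was about 9 N, taken at the end of each move.

**Last checks, from the wrist camera above:**

| Check | Measured | Expected |
|---|---|---|
| Dish centre to each pin | 37.1 and 36.9 mm | 38 mm |
| Dish centre to roller | 37.4 mm | 38 mm |
| Sideways offset from the pins' midpoint | 0.2 mm | 0 mm |
| Distance short of the pins' centres along the tray | 17.3 mm | 19 mm |

The 17.3 mm and the fitted rim radius (30.9 mm against 32 mm) both read low. I put that down to the colour mask and the camera calibration, because the dish cannot sit nearer than the pins allow.

The first measuring script picked up a neighbouring dish, so I reran it on the right one. The first stop showed a small sideways load. I pressed on with a slight sideways nudge to make sure both pins were touched.

I saw no contact with the other objects, and the arm was clear of everything at hand-in.

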